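# Stand the tipped dropper bottle up in its rack and close the bail

## Task

In the small metal bottle rack one dropper bottle has tipped forward over the front rail. Stand it upright on the rack floor again, between its two neighbours, without shifting or toppling them; then swing the rack's wire bail forward over the bottles, fully down, so that it holds the row.

Things in the scene. Friction and masses are not known exactly. Their poses are not given: they have to be found in the camera images.
- rack: Grey metal bottle rack, fixed, 120 mm deep (x), 280 mm long (y). Origin: centre of its underside on the bench; front = -x side; y along the row. Bottles stand near x = 0 on its floor, at z = 6 mm. Behind: upright plate 60 mm high, front face at x = +24. In front: 6 mm dark rail along y at x = -49, z = 47, posts at y = +-122. End brackets y = +-125, x +18 to +62, 93 high.
- tipped_bottle: White dropper bottle, black cap, that leans about 45 degrees towards the robot over the front rail, its foot on the rack floor against the rear plate. Body 40 mm in diameter, 85 mm high; neck 22 mm in diameter up to 102 mm, nozzle 14 mm up to 120 mm. 0.08 to 0.17 kg. Origin: centre of its underside; z runs along the bottle to the cap.
- oil_neighbour: White dropper bottle of the same kind (40 mm diameter, 120 mm high, black cap), standing upright on the rack floor at one side of the tipped one, about 85 mm from it centre to centre (which side varies). Loose. Origin: centre of its underside, z up.
- flux_neighbour: Smaller white dropper bottle with white pointed cap (34 mm diameter body up to 70 mm, 105 mm high in all), standing upright on the rack floor at the other side of the tipped one, about 85 mm from it. Loose. Origin: centre of its underside, z up.
- bail (a joint): Hinge of the wire bail, rad. 0: shut, its arms level and its cross bar in front of the bottles; it starts open at about 2 (arms up and leaning back, behind the bottles) and stays wherever it is left (friction about 0.2 N m).
- bail_bar (a point): Middle of the bail's cross bar: a straight 8 mm bright steel wire, 272 mm long, parallel to the rack's y, 125 mm from the hinge axis. Its side arms are at y = +-136 mm. Shut, this point is at rack x = -75 mm, z = 80 mm.
- bail_hinge (a point): Point on the bail's hinge axis in the middle of the rack, at rack x = +50 mm, z = 80 mm; the axis runs along the rack's y.
Not all that is in view belongs to the job. What is shaped like the flux_neighbour but turquoise is not meant.

How it is judged:
By the outcome, as a careful person would: the job done as asked, in the order asked, and still so for the second after the job is handed in, with the robot touching nothing.
It also fails if it takes over 48 s, if anything falls off the work surface, if the arm or the gripper's body presses on something with over 40 N, if the wrist force passes 120 N, or if a joint passes its speed limit or range.

## Robot

A 6-joint arm with a two-finger parallel gripper is mounted at the origin on the work surface; the furniture and walls round the work are solid. World frame = base frame: x ahead of the robot, y to its left, z up, the work surface at z = 0. Lengths are in m, angles in rad, forces in N, time in s.
With the tool pointing down it reaches from about 0.25 to 0.8 m from the base axis. Payload 8.5 kg.
Tool frame: the origin (TCP) lies midway between the tips of the shut fingers; the grasp point (between the pads) lies 19 mm behind it; z points along the fingers, y is the direction in which the jaws open and shut (so a half turn about z gives the same grasp; the last joint's range is limited). The gripper opens to 85 mm and grips with 20 to 120 N. Pads are 22 mm wide; open, the fingers measure 114 mm over their backs; the gripper's body (76 mm by 85 mm) begins 54 mm behind the grasp point. The pads swing forward as they close: fully open they stand 13 mm farther back than shut.
Start: joints at [1.269, 0.238, -0.013, 1.319, 0, 1.571], TCP at [0.156, 0.501, 0.231] pointing down, gripper open.
Joint ranges: [-2.66, 2.66], [-1.03, 1.9], [-1.14, 1.46], [-1.82, 2.27], [-1.45, 1.34], [-3.14, 3.14]. Speed limits (rad/s): [2.22, 2.22, 2.79, 3.14, 3.14, 3.14].

## Interface

Orientations are given as [roll, pitch, yaw] about the fixed x, y, z axes, in that order (R = Rz(yaw) Ry(pitch) Rx(roll)).
In Python, from workcell import telemetry, imaging, order gives the robot as it stands. The module is installed in compiled form; this text tells all that it offers.
- The arm moves only by the tool servo_tool, never from a script. Its argument "plan" is a list that holds one entry, the list of rows, each a list of 5 numbers: the shift along the tool's x, y, z in cm, then the turn about the tool's z in rad, then the gripper command: -1 is fully open, 1 is shut, values between are in proportion. A call has 1 to 10 rows; each row shifts and turns the commanded pose from where the row before left it, along the tool's axes as they then stand; what a row does not reach is not made up. A row lasts 1/8 s, in which the tool goes at most 62.5 mm and 10.7 degrees, less where a joint would pass 70% of its speed; a pose out of reach is approached as far as the arm can. A call is refused whole if a number of a shift passes 6.25 or a number of a turn 0.188, either way. A call with a gripper value outside its range is refused whole. The fingers move at their own pace and stop on an object; "newtons" is the grip in N (left out, the last holds). Time passes only in rows, so rows that do not move let the fingers close. It gives the time, the measured TCP pose, the force and the opening at its end, in the units of the state.
- telemetry.observe(): the state, without advancing time (a new reading comes with each control period).
- imaging.snapshot(name): name is "side" or "top"; returns the picture (400x640x3 uint8, blue, green, red); there is no depth.
- imaging.camera_info(name): a dict with "vertical_fov" (degrees; the focal length in pixels is half the picture's height over the tangent of half this angle, whatever the lens; pixels are square), "cx", "cy" (the principal point, pixels), "origin" and "attitude" of the camera in the world. Camera axes: x right, y up, looking along -z (the intrinsics and any distortion apply to the point x, -y, -z); pixel columns grow to the right and rows downward; lengths in m; the calibration is good to about 2 mm. A picture is of the moment at which its call begins. camera_info takes no time and is no camera call.
- order.hand_in(): hands the job in, once; it reports no verdict.
The state is a dict: "time": time; "q": joint angles; "qd": joint speeds; "joint_torque": joint torques, N m; "ee_pos": TCP position; "tcp_rot": TCP orientation; "force": force on the tool from outside, world axes, zero at the start; "torque": the same for the moment, N m; "grip_width": opening from 0.0 (shut) to 1.0 (fully open).
Only numpy, scipy, OpenCV 4.12 (cv2) and the standard library are available. Lean on these libraries where they do the work, as an engineer would, in place of code of your own. Each camera call takes 0.05 s, during which the arm holds its last target. There are 200 camera calls.

## Working session

There is one attempt and no reset: what is moved stays moved. The work goes in short steps, Python scripts to look and compute and a tool call to move; the robot and the scene stay as the last step left them, time stands still between calls to the robot, and variables do not carry over. Pictures are saved under pics/ and viewed, about 8 in all and at most 12, crops included, and the job is handed in when it is done.

Besides the shell and the picture viewer there is one more tool, called after "Emit:" as name([rows], argument=value, ...), one row to a line, values as JSON. servo_tool: Moves the arm, as the interface text tells. Its arguments: {"type":"object","properties":{"plan":{"type":"array","items":{"type":"array","items":{"type":"array","items":{"type":"number"}}}},"newtons":{"type":"number"}},"required":["plan"]}

```bash
mkdir -p pics; python3 - <<'E'
from workcell import telemetry, imaging
import cv2
print(telemetry.observe())
for n in("side","top"):
    print(n,imaging.camera_info(n)); cv2.imwrite(f"pics/{n}0.png",imaging.snapshot(n))
E
```

```text
{'time': 0.0, 'q': array([ 1.26897112e+00,  2.38767522e-01, -1.42489031e-02,  1.31919984e+00,
        1.87193898e-05,  1.57078847e+00]), 'qd': array([-0.00219301,  0.00099629, -0.00048044,  0.0008876 , -0.00046356,
       -0.00092622]), 'joint_torque': array([-1.32352947e-03, -5.38780081e+01,  3.46446419e+01,  1.81114889e-02,
        6.30914883e-05, -1.00939749e-05]), 'ee_pos': array([0.15593486, 0.50087449, 0.23068666]), 'tcp_rot': array([-3.14017272e+00, -1.87305266e-05,  2.83977528e+00]), 'force': array([-0.05521803, -0.3495385 , -1.40350748]), 'torque': array([-0.01495884, -0.01933347,  0.00649363]), 'grip_width': 0.999457880490294}
side {'vertical_fov': 55.086286600077045, 'cx': 316.1333772846594, 'cy': 200.913306463024, 'origin': array([ 0.36129483, -0.3443279 ,  0.61296988]), 'attitude': array([ 0.88148529, -0.01279877, -0.0053699 ])}
top {'vertical_fov': 49.65324775207395, 'cx': 323.09867137990597, 'cy': 199.2480997963784, 'origin': array([0.30375498, 0.30907736, 0.91049618]), 'attitude': array([ 0.05852966,  0.02616326, -1.59808483])}
```

View pics/side0.png

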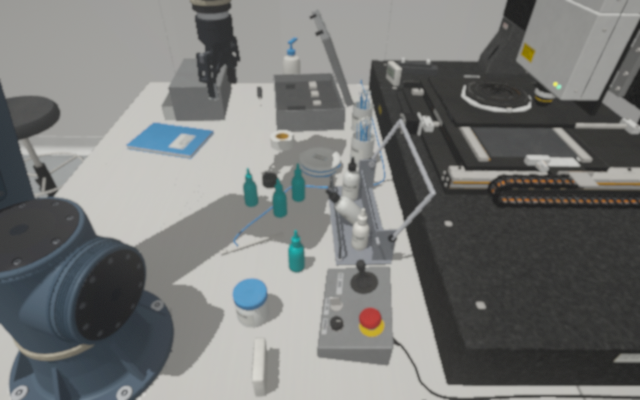

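View pics/top0.png

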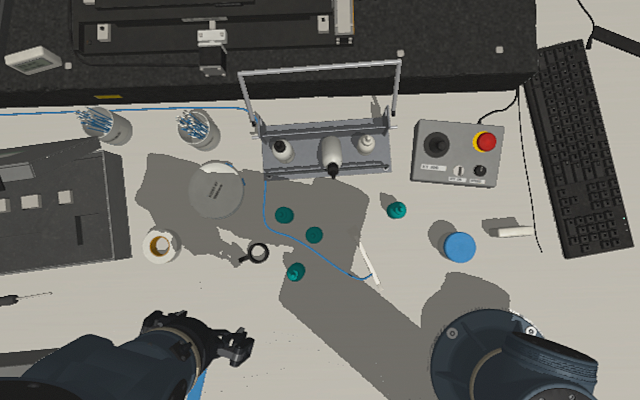

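The top view shows the rack at about (327,150). The black-capped oil neighbour is at (281,149), the tipped bottle has its cap at (333,170) and body at (331,150), and the flux neighbour (white cap) is at (366,142). The turquoise bottles are at (284,214), (314,234), (295,271) and (397,209), and they aren't meant. Next is one enlarged crop of both views.

```bash
cat > h.py <<'E'
import numpy as np, cv2
from scipy.spatial.transform import Rotation as Ro
from workcell import telemetry, imaging, order
def cam(n):
    c=imaging.camera_info(n); return c,Ro.from_euler('xyz',c['attitude']).as_matrix(),200/np.tan(np.radians(c['vertical_fov']/2))
def ray(n,u,v):
    c,R,f=cam(n); return c['origin'],R@np.array([(u-c['cx'])/f,-(v-c['cy'])/f,-1])
def plane(n,u,v,z):
    o,d=ray(n,u,v); return o+d*(z-o[2])/d[2]
def proj(n,p):
    c,R,f=cam(n); q=R.T@(np.array(p)-c['origin']); return np.array([c['cx']-f*q[0]/q[2],c['cy']+f*q[1]/q[2]])
def tri(a,b):
    (o1,d1),(o2,d2)=ray('side',*a),ray('top',*b)
    s=np.linalg.lstsq(np.c_[d1,-d2],o2-o1,rcond=None)[0]
    p,q=o1+s[0]*d1,o2+s[1]*d2
    return (p+q)/2,np.linalg.norm(p-q)
def crop(n,x,y,w,h,k,img=None):
    return cv2.resize((imaging.snapshot(n) if img is None else img)[y:y+h,x:x+w],None,fx=k,fy=k,interpolation=cv2.INTER_CUBIC)
def st():
    s=telemetry.observe()
    print(round(s['time'],2),s['ee_pos'].round(4),s['tcp_rot'].round(3),s['force'].round(1),round(s['grip_width'],3),s['q'].round(2))
E
python3 - <<'E'
from h import *
t=cv2.imread('pics/top0.png');s=cv2.imread('pics/side0.png')
a=crop('t',230,55,180,130,2.5*1.0,t); 
a=crop('t',232,55,176,140,2.5,t); b=crop('s',310,95,140,175,3.4,s)
W=800;I=np.zeros((600,W,3),np.uint8);a=a[:600];I[:b.shape[0],:b.shape[1]]=b[:, :476]
a=crop('t',244,100,160,85,2.0,t)
a=crop('t',232,55,175,140,1.83,t);I[:a.shape[0],478:478+a.shape[1]]=a
cv2.imwrite('pics/c1.png',I); print(a.shape,b.shape)
c=crop('t',250,112,145,75,5.5,t);cv2.imwrite('pics/c2.png',c); print(c.shape)
E
```

```text
(256, 320, 3) (595, 476, 3)
(412, 798, 3)
```

View pics/c1.png

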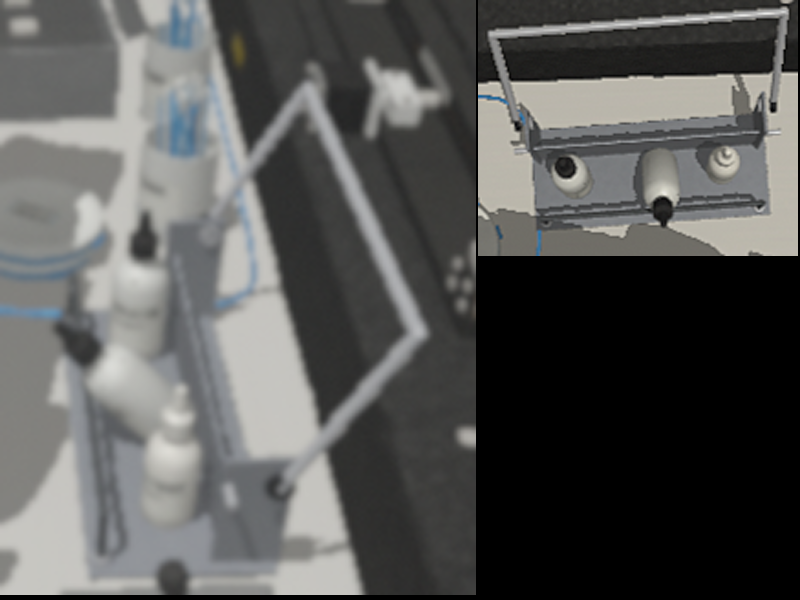

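View pics/c2.png

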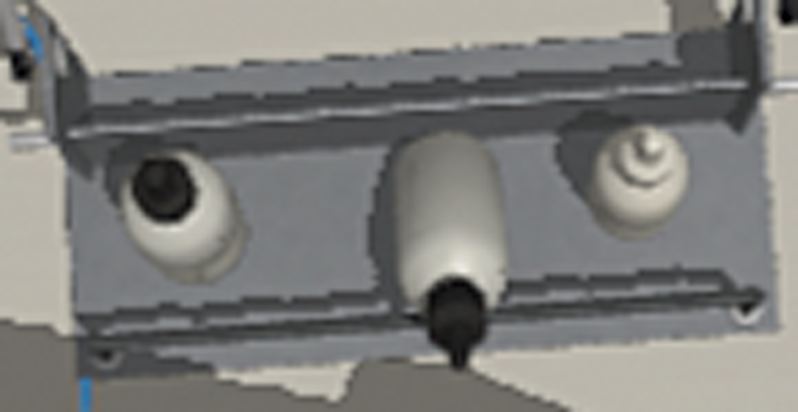

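The crops confirm which bottle is which. The tipped bottle has its cap in the c2 crop at (457,315), with the tip at full-frame (334,179). The oil bottle (black cap, left) and the flux bottle (white pointed cap, right) stand either side of it. The bail leans up and back. Next I'll triangulate.

```bash
python3 - <<'E'
from h import *
np.set_printoptions(suppress=True,precision=4)
T={'tip':((327.6,190.6),(333.6,178.9)),'oil':((353.2,158.2),(279,144)),'flux':((363.2,209.1),(367.8,137.8)),
'barL':((400.6,120.9),(240.2,74.1)),'barR':((433.5,192.6),(399.8,62.1)),'railR':((340.5,256),(386,167))}
for k,(a,b) in T.items(): print(k,*tri(a,b))
A=plane('top',265.5,180.7,.003);B=plane('top',391.5,171.6,.003);C=plane('top',389,119,.006);D=plane('top',264,126,.006)
print(A,B,C,D,'len',np.linalg.norm(A-B))
d=(A-B)[:2];yaw=np.arctan2(-d[0],d[1]);print('yaw',yaw)
Rz=Ro.from_euler('z',yaw).as_matrix()
O=(A+B)/2+Rz@[.06,0,0];O[2]=0;print('O',O)
for k,(a,b) in T.items(): print(k,'rack',Rz.T@(tri(a,b)[0]-O))
for p in [(-.06,.14,.0),(-.06,-.14,0),(.06,.14,0),(.06,-.14,0),(-.049,.122,.05),(-.049,-.122,.05),(.05,.136,.08),(.05,-.136,.08)]: 
    w=O+Rz@np.array(p);print(p,'top',proj('top',w),'side',proj('side',w))
E
```

```text
tip [0.3927 0.3083 0.1037] 0.006847484922589834
oil [0.4564 0.407  0.123 ] 0.0030297609403474603
flux [0.4649 0.2421 0.1089] 0.0020564655975775434
barL [0.5661 0.4623 0.1908] 0.0034530670390978575
barR [0.5765 0.1906 0.1924] 0.003972973034529793
railR [0.4213 0.1989 0.0168] 0.0026807339496248373
[0.4004 0.4522 0.003 ] [0.4116 0.186  0.003 ] [0.523  0.1875 0.006 ] [0.5169 0.4526 0.006 ] len 0.26644890099800383
yaw 0.04222793713624448
O [0.466  0.3216 0.    ]
tip rack [-0.0738 -0.0102  0.1037]
oil rack [-0.006   0.0857  0.123 ]
flux rack [-0.0044 -0.0794  0.1089]
barL rack [0.106  0.1364 0.1908]
barR rack [ 0.1049 -0.1355  0.1924]
railR rack [-0.0498 -0.1208  0.0168]
(-0.06, 0.14, 0.0) top [262.5522 181.0722] side [326.252  186.6047]
(-0.06, -0.14, 0) top [394.5273 171.5418] side [335.4304 268.6523]
(0.06, 0.14, 0) top [259.1313 125.381 ] side [371.4596 185.7562]
(0.06, -0.14, 0) top [390.0467 115.5523] side [392.7695 267.0229]
(-0.049, 0.122, 0.05) top [266.9967 172.4896] side [331.6867 175.0607]
(-0.049, -0.122, 0.05) top [388.5397 163.6612] side [341.1793 245.3709]
(0.05, 0.136, 0.08) top [254.3591 120.8962] side [371.0907 161.3634]
(0.05, -0.136, 0.08) top [393.6835 110.4017] side [393.0178 238.5742]
```

Emit:
servo_tool([
  [[0, 0, 0, -0.172, -1], [0, 0, 0, -0.172, -1], [-3, -4, 0, 0, -1], [-3, -4, 0, 0, -1], [-3, -4, 0, 0, -1], [-3, -4, 0, 0, -1], [-3, -4, 0, 0, -1], [0, 0, 0, 0, -1]],
])

```text
time: 1.1
ee_pos: [0.3157, 0.3054, 0.2312]
tcp_rot: [-3.141, -0.0, -3.104]
force: [0.6, 0.1, 0.4]
grip_width: 1.0
```

```bash
python3 - <<'E'
from h import *
np.set_printoptions(suppress=True,precision=4)
st()
O=np.array([.466,.3216,0]);Rz=Ro.from_euler('z',.0422).as_matrix()
t=cv2.imread('pics/top0.png')
g=cv2.cvtColor(t,cv2.COLOR_BGR2HSV)
m=((g[...,2]>150)&(g[...,1]<45)).astype(np.uint8); m[:, :262]=0;m[:,392:]=0;m[:128]=0;m[176:]=0
n,l,s,c=cv2.connectedComponentsWithStats(m)
for i in range(1,n):
    if s[i,4]>40:
        print(s[i],c[i])
        for z in(.006,.06,.09): print(z,Rz.T@(plane('top',*c[i],z)-O))
        if s[i,4]>100:
            for v in range(s[i,1],s[i,1]+s[i,3],5):
                u=np.where(l[v]==i)[0]; print(v,u.min(),u.max())
# predicted projections of the three bottles
for k,p in {'oil0':(0,.0857,.006),'oil85':(0,.0857,.091),'oil126':(0,.0857,.126),'fl0':(0,-.079,.006),'fl':(0,-.079,.111),'tipB':(.01,-.008,.02),'t85':(-.05,-.008,.08),'tip':(-.075,-.008,.105)}.items():
    w=O+Rz@np.array(p);print(k,proj('top',w),proj('side',w))
E
```

```text
1.1 [0.3157 0.3054 0.2312] [-3.141 -0.    -3.104] [0.6 0.1 0.4] 1.0 [ 0.77  0.09 -0.2   1.28 -0.    0.73]
[388 129   4  42  90] [390.2222 144.4778]
0.006 [-0.003  -0.1346  0.006 ]
0.06 [-0.0125 -0.1269  0.06  ]
0.09 [-0.0178 -0.1227  0.09  ]
[360 135  15  16 147] [367.7483 143.619 ]
0.006 [ 0.0023 -0.0877  0.006 ]
0.06 [-0.0075 -0.0828  0.06  ]
0.09 [-0.013  -0.0801  0.09  ]
135 367 368
140 363 374
145 360 374
150 364 370
[273 140  18  19 143] [283.4476 151.5315]
0.006 [-0.0013  0.0909  0.006 ]
0.06 [-0.0109  0.0852  0.06  ]
0.09 [-0.0163  0.082   0.09  ]
140 283 284
145 286 289
150 273 290
155 275 288
[324 148  18  19 202] [333.0545 157.0545]
0.006 [-0.0207 -0.0129  0.006 ]
0.06 [-0.0292 -0.0124  0.06  ]
0.09 [-0.0339 -0.0122  0.09  ]
148 333 334
153 329 339
158 325 341
163 324 341
[351 172  41   4  91] [375.8132 174.1758]
0.006 [-0.0634 -0.0997  0.006 ]
0.06 [-0.0693 -0.0941  0.06  ]
0.09 [-0.0726 -0.091   0.09  ]
oil0 [285.8726 150.7531] [351.5323 197.3367]
oil85 [280.9076 143.2045] [354.0848 169.5792]
oil126 [278.5551 139.6278] [355.2259 157.1705]
fl0 [363.6833 145.0224] [360.4519 244.5844]
fl [367.4861 134.6798] [364.9441 208.1858]
tipB [329.6581 141.5467] [361.0778 218.0191]
t85 [331.4992 166.2607] [336.4215 198.4052]
tip [332.3515 177.703 ] [325.4306 189.6621]
```

Emit:
servo_tool([
  [[-3.5, 0, 0, 0, -0.41], [-3.5, 0, 0, 0, -0.41], [-3.6, -0.1, 0, 0, -0.41], [0, 0, 3.5, 0, -0.41], [0, 0, 3.5, 0, -0.41], [0, 0, 3.5, 0, -0.41], [0, 0, 3.2, 0, -0.41], [0, 0, 0, 0, -0.41]],
], newtons=25)

```text
time: 2.1
ee_pos: [0.4183, 0.3109, 0.0922]
tcp_rot: [-3.139, -0.004, -3.099]
force: [-0.6, -0.0, 0.8]
grip_width: 0.704
```

```bash
python3 - <<'E'
from h import *
st()
b=crop('side',280,90,150,180,3.2);a=crop('top',255,90,140,110,2.2)
I=np.zeros((600,800,3),np.uint8);I[:b.shape[0],:b.shape[1]]=b;I[:a.shape[0],485:485+a.shape[1]]=a[:, :315]
cv2.imwrite('pics/g1.png',I)
E
```

```text
2.1 [0.4183 0.3109 0.0922] [-3.139 -0.004 -3.099] [-0.6 -0.   0.8] 0.704 [ 0.64  0.32 -0.27  0.98  0.    0.6 ]
```

View pics/g1.png

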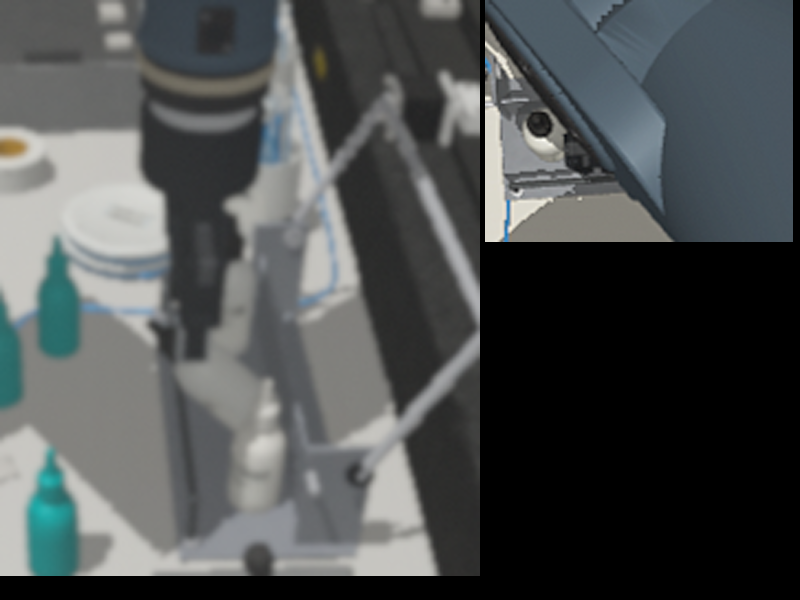

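The picture (g1) shows the fingers over the cap, with the near finger at about (205,340) in the crop. It stays clear of both the flux bottle at (262,450) and the rail. I'll descend and grip.

Emit:
servo_tool([
  [[-0.4, -0.2, 1.4, 0, -0.41], [0, 0, 1.4, 0, -0.41], [0, 0, 1.4, 0, -0.41], [0, 0, 0, 0, -0.41], [0, 0, 0, 0, -0.2], [0, 0, 0, 0, 0.0], [0, 0, 0, 0, 0.2], [0, 0, 0, 0, 0.3], [0, 0, 0, 0, 0.3]],
], newtons=25)

```text
time: 3.32
ee_pos: [0.4245, 0.3096, 0.0526]
tcp_rot: [3.141, 0.0, -3.099]
force: [-1.8, -0.0, 4.5]
grip_width: 0.452
```

```bash
python3 - <<'E'
from h import *
st()
E
```

```text
3.33 [0.4245 0.3096 0.0526] [ 3.141  0.    -3.099] [-1.8 -0.   4.5] 0.452 [ 0.63  0.36 -0.32  0.88  0.    0.59]
```

Emit:
servo_tool([
  [[-0.3, 0, -0.5, 0, 0.3], [-0.5, 0, -0.5, 0, 0.3], [-0.5, 0.1, -0.3, 0, 0.3], [-0.5, 0.2, -0.1, 0, 0.3], [-0.6, 0.2, 0, 0, 0.3], [-0.6, 0.2, 0, 0, 0.3], [-0.6, 0.1, 0, 0, 0.3], [-0.5, 0, 0.1, 0, 0.3], [-0.3, 0, 0, 0, 0.3], [0, 0, 0, 0, 0.3]],
])

```text
time: 4.58
ee_pos: [0.463, 0.3186, 0.0646]
tcp_rot: [-3.141, -0.01, -3.098]
force: [-23.6, 1.4, 10.6]
grip_width: 0.451
```

```bash
python3 - <<'E'
from h import *
st()
b=crop('side',310,110,120,160,3.7)
cv2.imwrite('pics/g2.png',b)
E
```

```text
4.58 [0.463  0.3186 0.0646] [-3.141 -0.01  -3.098] [-23.6   1.4  10.6] 0.451 [ 0.6   0.41 -0.21  0.96  0.01  0.56]
```

View pics/g2.png

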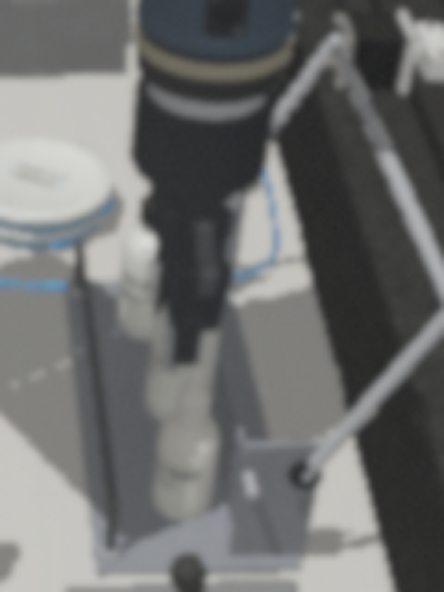

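Emit:
servo_tool([
  [[0.3, 0, 0, 0, 0.3], [0.2, 0, 0, 0, 0.3], [0, 0, 0, 0, 0.3]],
])

```text
time: 5.0
ee_pos: [0.4626, 0.3188, 0.065]
tcp_rot: [-3.141, -0.001, -3.099]
force: [-5.4, -0.9, -0.6]
grip_width: 0.451
```

```bash
python3 - <<'E'
from h import *
st()
I=imaging.snapshot('side');cv2.imwrite('pics/side3.png',I)
p=telemetry.observe()['ee_pos']
for z in (.012,.04,.06):
  for dx in(-.02,.02):
    u=proj('side',[p[0]+dx,p[1],z]);print(z,dx,u,(u-[310,110])*3.7)
g=cv2.cvtColor(I,cv2.COLOR_BGR2HSV)
for v in range(194,226,3): print(v,I[v,340:376].max(1).tolist())
E
```

```text
5.0 [0.4626 0.3188 0.065 ] [-3.141e+00 -1.000e-03 -3.099e+00] [-5.4 -0.9 -0.6] 0.451 [ 0.6   0.41 -0.22  0.95  0.    0.56]
0.012 -0.02 [346.16385542 219.10363231] [133.80626505 403.68343955]
0.012 0.02 [363.27756109 219.20433792] [197.12697602 404.05605031]
0.04 -0.02 [346.93021896 210.02638338] [136.64181014 370.09761852]
0.04 0.02 [364.39074375 210.13421458] [201.24575187 370.49659396]
0.06 -0.02 [347.49695332 203.31365677] [138.73872729 345.26053004]
0.06 0.02 [365.21393876 203.42688741] [204.29157342 345.6794834 ]
194 [98, 106, 121, 133, 139, 142, 146, 151, 151, 147, 140, 126, 112, 109, 99, 73, 55, 48, 49, 50, 49, 50, 49, 49, 48, 47, 49, 49, 55, 70, 84, 91, 95, 101, 114, 124]
197 [98, 104, 117, 127, 133, 138, 141, 142, 143, 144, 141, 137, 131, 127, 117, 96, 73, 56, 50, 49, 51, 51, 52, 51, 53, 53, 55, 59, 71, 84, 90, 91, 92, 96, 104, 116]
200 [96, 96, 99, 104, 111, 119, 124, 129, 130, 131, 130, 128, 128, 124, 116, 108, 93, 69, 53, 50, 49, 50, 59, 81, 108, 124, 130, 129, 121, 108, 96, 92, 92, 93, 97, 106]
203 [96, 96, 95, 95, 95, 95, 95, 95, 97, 99, 105, 117, 123, 119, 111, 102, 86
[... 549 characters left out ...]
92, 85, 85, 88, 92, 92, 91, 91]
215 [94, 94, 94, 95, 95, 94, 94, 94, 99, 111, 125, 133, 137, 140, 142, 143, 143, 141, 138, 136, 136, 140, 142, 142, 137, 130, 118, 102, 88, 83, 84, 87, 89, 90, 90, 91]
218 [94, 95, 95, 94, 95, 94, 94, 94, 98, 109, 122, 131, 137, 139, 142, 144, 143, 139, 137, 140, 143, 145, 145, 146, 144, 138, 122, 101, 87, 83, 83, 85, 87, 91, 92, 92]
221 [94, 95, 95, 95, 95, 95, 95, 95, 96, 99, 107, 118, 127, 132, 134, 135, 134, 133, 134, 136, 139, 141, 142, 141, 139, 131, 116, 96, 85, 83, 82, 84, 85, 89, 92, 92]
224 [91, 93, 93, 94, 94, 94, 95, 94, 94, 93, 94, 95, 101, 110, 122, 131, 134, 137, 137, 139, 141, 143, 143, 141, 139, 136, 131, 118, 101, 89, 85, 84, 84, 91, 99, 102]
```

Both edges run parallel to those of an upright bottle, so it's standing upright and just touching the rear plate. I'll back off a little, lower it and release.

Emit:
servo_tool([
  [[0.2, 0, 0.1, 0, 0.3], [0, 0, 0.2, 0, 0.3], [0, 0, 0.1, 0, 0.3], [0, 0, 0, 0, 0.3]],
])

```text
time: 5.55
ee_pos: [0.4613, 0.319, 0.0613]
tcp_rot: [3.142, 0.0, -3.099]
force: [0.9, -0.3, -1.2]
grip_width: 0.449
```

```bash
python3 -c "
from h import *
st()"
```

```text
5.55 [0.4613 0.319  0.0613] [ 3.142  0.    -3.099] [ 0.9 -0.3 -1.2] 0.449 [ 0.61  0.41 -0.23  0.94 -0.    0.56]
```

Force is −1.2 N (hanging), so there's no floor contact yet. I'll lower it a little more.

Emit:
servo_tool([
  [[0, 0, 0.1, 0, 0.3], [0, 0, 0.1, 0, 0.3], [0, 0, 0, 0, 0.3]],
])

```text
time: 5.92
ee_pos: [0.461, 0.3189, 0.0592]
tcp_rot: [-3.141, -0.0, -3.099]
force: [0.1, -0.6, -0.7]
grip_width: 0.451
```

```bash
python3 -c "
from h import *
st()"
```

```text
5.92 [0.461  0.3189 0.0592] [-3.141 -0.    -3.099] [ 0.1 -0.6 -0.7] 0.451 [ 0.61  0.41 -0.23  0.93 -0.    0.56]
```

Emit:
servo_tool([
  [[0, 0, 0.1, 0, 0.3], [0, 0, 0.1, 0, 0.3], [0, 0, 0, 0, 0.3]],
])

```text
time: 6.3
ee_pos: [0.4617, 0.319, 0.0579]
tcp_rot: [3.141, 0.002, -3.1]
force: [1.5, -1.6, 5.2]
grip_width: 0.447
```

```bash
python3 -c "
from h import *
st()"
```

```text
6.3 [0.4617 0.319  0.0579] [ 3.141e+00  2.000e-03 -3.100e+00] [ 1.5 -1.6  5.2] 0.447 [ 0.61  0.41 -0.23  0.93 -0.    0.56]
```

Floor contact at 5 N. I'll release gently, wait, then lift clear.

Emit:
servo_tool([
  [[0, 0, 0, 0, 0.1], [0, 0, 0, 0, 0.0], [0, 0, 0, 0, -0.1], [0, 0, 0, 0, -0.2], [0, 0, 0, 0, -0.2], [0, 0, -1, 0, -0.2], [0, 0, -2, 0, -0.2], [0, 0, -3, 0, -0.2], [0, 0, -3, 0, -0.2], [0, 0, -3, 0, -0.2]],
])

```text
time: 7.55
ee_pos: [0.461, 0.3189, 0.1791]
tcp_rot: [3.141, 0.001, -3.099]
force: [0.5, 0.0, 0.3]
grip_width: 0.603
```

Emit:
servo_tool([
  [[3, 0, -2, 0, 0.5], [4, 0, 0, 0, 1], [5, 0, 0, 0, 1], [5, 0, 0, 0, 1], [0, 0, 0, 0, 1]],
])

```text
time: 8.18
ee_pos: [0.2885, 0.3112, 0.1983]
tcp_rot: [3.141, 0.0, -3.097]
force: [1.0, -0.1, 0.6]
grip_width: 0.001
```

```bash
python3 - <<'E'
from h import *
st()
s=imaging.snapshot('side');t=imaging.snapshot('top');cv2.imwrite('pics/s4.png',s);cv2.imwrite('pics/t4.png',t)
b=crop('s',310,95,140,175,3.4,s);a=crop('t',232,55,170,140,1.85,t)
I=np.zeros((600,800,3),np.uint8);I[:b.shape[0],:b.shape[1]]=b;I[:a.shape[0],480:480+a.shape[1]]=a
cv2.imwrite('pics/g4.png',I)
E
```

```text
8.18 [0.2885 0.3112 0.1983] [ 3.141  0.    -3.097] [ 1.  -0.1  0.6] 0.001 [ 0.82  0.08 -0.29  1.2   0.    0.78]
```

View pics/g4.png

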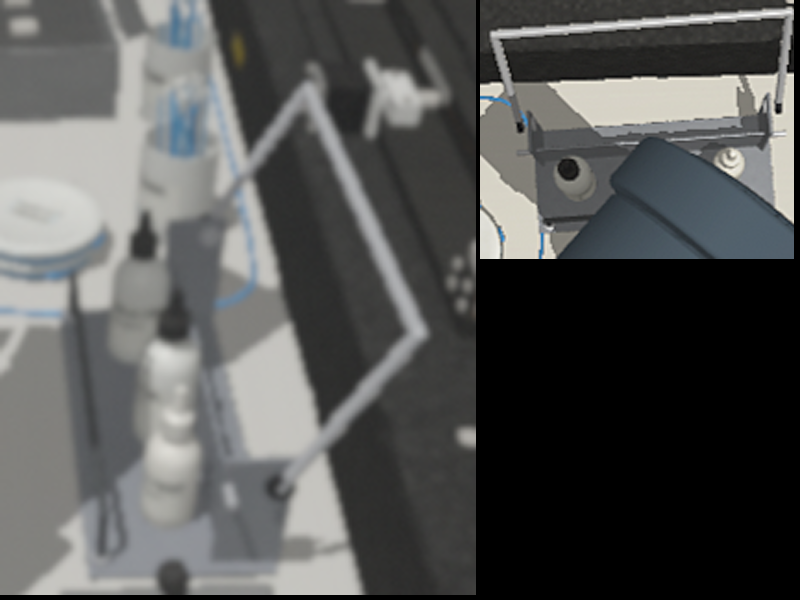

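The bottle now stands upright with its cap at crop (175,310). The oil cap (145,240) and flux (180,430) haven't moved from before. The bail is next. First I check the clearance to the machine behind it.

```bash
python3 - <<'E'
from h import *
np.set_printoptions(suppress=True,precision=4)
for k,(a,b) in {'yellow':((380,110),(107,97)),'dot1':((448.5,223),(401,53)),'dot2':((481,305),(499,50)),'brkt':((541,160),(212,37)),'railend':((497,202),(353,40))}.items(): print(k,*tri(a,b))
O=np.array([.466,.3216,0]);Rz=Ro.from_euler('z',.0422).as_matrix()
for p in [(.135,0,.17),(.175,0,.24),(-.0,0,.126)]:
    w=O+Rz@np.array(p);print(w,proj('top',w),proj('side',w))
# neighbours and bottle: caps before/after
for f in('side0','s4'):
    I=cv2.imread(f'pics/{f}.png'); m=(I.max(2)<45).astype(np.uint8); m[:150]=0;m[225:]=0;m[:,:320]=0;m[:,372:]=0
    n,l,s,c=cv2.connectedComponentsWithStats(m)
    print(f,[(s[i].tolist(),c[i].round(1).tolist()) for i in range(1,n) if s[i,4]>5])
E
```

```text
yellow [0.5711 0.7542 0.075 ] 0.0031386897143813974
dot1 [0.6153 0.1779 0.1312] 0.0016847083135459247
dot2 [ 0.6154 -0.001   0.1294] 0.002619305196056514
brkt [0.8137 0.4984 0.0651] 0.25626794513731854
railend [0.695  0.2534 0.1119] 0.08367290185448138
[0.6009 0.3273 0.17  ] [319.1367  54.9546] [426.1262 160.8718]
[0.6408 0.329  0.24  ] [315.8605  13.3026] [452.9148 130.9615]
[0.466  0.3216 0.126 ] [325.0528 136.1755] [360.2497 179.0007]
side0 []
s4 []
```

```bash
python3 - <<'E'
from h import *
np.set_printoptions(suppress=True,precision=4)
for a in ((447,180),(447,170)):
  for b in ((354,45),(354,38)): print(a,b,*tri(a,b))
t=cv2.imread('pics/top0.png');s=cv2.imread('pics/side0.png')
I=np.zeros((600,800,3),np.uint8);a=crop('t',180,0,240,130,3.3,t);b=crop('s',380,60,200,170,1.0,s)
I=np.zeros((600,800,3),np.uint8);a=crop('t',180,0,240,90,3,t);b=crop('s',370,90,200,110,3,s);I[:a.shape[0],:a.shape[1]]=a;I[270:270+b.shape[0],:b.shape[1]]=b
cv2.imwrite('pics/g5.png',I)
E
```

```text
(447, 180) (354, 45) [0.6239 0.2648 0.165 ] 0.01003876968018366
(447, 180) (354, 38) [0.6296 0.2653 0.1665] 0.0015008357983334348
(447, 170) (354, 45) [0.6167 0.2658 0.1876] 0.014381734034331859
(447, 170) (354, 38) [0.6223 0.2663 0.189 ] 0.0031850946954586692
```

View pics/g5.png

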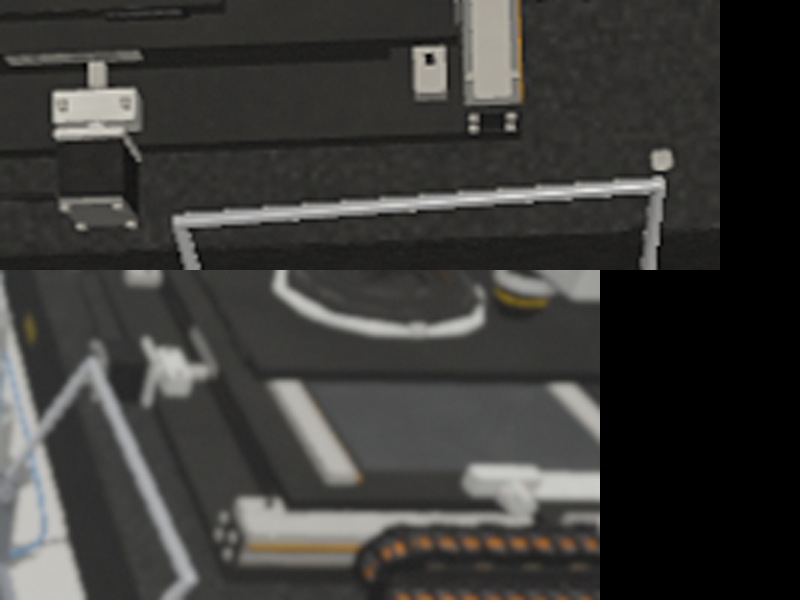

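Picture g5 shows the machine bed's front edge behind the bar at about x 0.62, z 0.17–0.19, ending at y≈0.265. I'll push the bar at rack y≈−0.085, where there's only the low slab (z 0.13) behind it.

Emit:
servo_tool([
  [[0, 0, -4, 0, 1], [-3, -1, -3, 0, 1], [-4, -1.2, 0, 0, 1], [-4, -1, 0, 0, 1], [-4, -1, 0, 0, 1], [-4, -1, 0, 0, 1], [-4, -1, 0, 0, 1], [-4, -1, 0, 0, 1], [-4.3, -1, 0, 0, 1], [0, 0, 0, 0, 1]],
])

```text
time: 9.52
ee_pos: [0.6109, 0.2413, 0.2652]
tcp_rot: [-3.141, -0.001, -3.103]
force: [0.6, -0.1, -0.7]
grip_width: -0.001
```

```bash
cat >> h.py <<'E'
def rk():
    p=telemetry.observe()['ee_pos'];print('rack',(Ro.from_euler('z',.0422).as_matrix().T@(p-[.466,.3216,0])).round(4))
E
python3 -c "
from h import *
st();rk()"
```

```text
9.53 [0.6109 0.2413 0.2652] [-3.141e+00 -1.000e-03 -3.103e+00] [ 0.6 -0.1 -0.7] -0.001 [ 0.38  0.47  0.42  1.52 -0.    0.34]
rack [ 0.1414 -0.0863  0.2652]
```

Emit:
servo_tool([
  [[0, 0, 3, 0, 1], [0, 0, 3, 0, 1], [0, 0, 2.9, 0, 1], [0.7, 0, 0, 0, 1], [1.2, 0, -0.2, 0, 1], [1.2, 0, -0.3, 0, 1], [1.5, 0, -0.4, 0, 1], [1.5, 0, -0.3, 0, 1], [1.5, 0, -0.2, 0, 1]],
])

```text
time: 10.65
ee_pos: [0.5301, 0.2399, 0.1928]
tcp_rot: [3.141, 0.0, -3.099]
force: [1.8, 1.1, -1.9]
grip_width: -0.002
```

```bash
python3 -c "
from h import *
st();rk()"
```

```text
10.65 [0.5301 0.2399 0.1928] [ 3.141  0.    -3.099] [ 1.8  1.1 -1.9] -0.002 [0.42 0.35 0.05 1.27 0.   0.38]
rack [ 0.0606 -0.0843  0.1928]
```

The 1.8 N force agrees with the hinge friction (0.2 N·m / 0.125 m = 1.6 N), so the bar is moving. I'll continue over the top.

Emit:
servo_tool([
  [[1.3, 0, 0.1, 0, 1], [1.3, 0, 0.3, 0, 1], [1.3, 0, 0.4, 0, 1], [1.2, 0, 0.6, 0, 1], [1.1, 0, 0.8, 0, 1], [1.0, 0, 0.8, 0, 1], [0.8, 0, 0.7, 0, 1], [0, 0, 0, 0, 1]],
])

```text
time: 11.65
ee_pos: [0.4504, 0.2362, 0.1546]
tcp_rot: [-3.141, -0.002, -3.099]
force: [0.2, 0.5, -0.3]
grip_width: -0.001
```

```bash
python3 - <<'E'
from h import *
st();rk()
s=imaging.snapshot('side');b=crop('s',290,80,160,190,3.1,s)
cv2.imwrite('pics/g6.png',b)
E
```

```text
11.65 [0.4504 0.2362 0.1546] [-3.141e+00 -2.000e-03 -3.099e+00] [ 0.2  0.5 -0.3] -0.001 [ 0.48  0.25 -0.2   1.12  0.    0.44]
rack [-0.0192 -0.0847  0.1546]
```

View pics/g6.png

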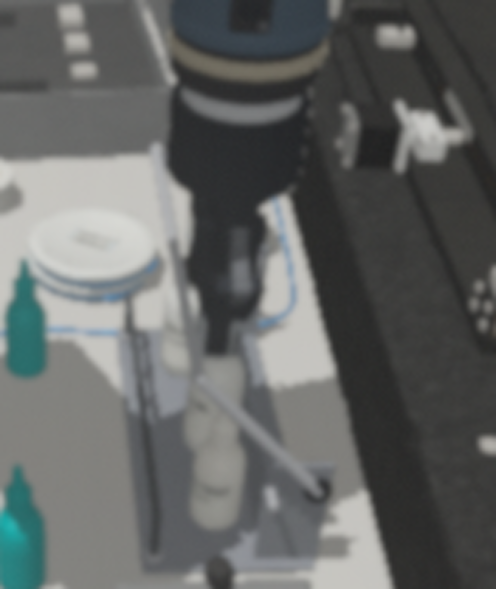

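The bar is now over the bottles and in front of the finger, running from crop (157,148) to (195,380), and the bottles still stand. I'll lift, step in front and press down from above.

Emit:
servo_tool([
  [[0, 0, -2.2, 0, 1], [0, 0, -2.4, 0, 1], [1.4, 0, 0, 0, 1], [1.4, 0, 0, 0, 1], [0.2, 0, 1.5, 0, 1], [0.2, 0, 1.5, 0, 1], [0.3, 0, 1.4, 0, 1], [0.6, 0, 1.1, 0, 1], [0.5, 0, 1.1, 0, 1], [0, 0, 0, 0, 1]],
])

```text
time: 12.95
ee_pos: [0.4046, 0.2342, 0.1345]
tcp_rot: [-3.141, -0.001, -3.099]
force: [0.3, -0.5, 1.0]
grip_width: 0.004
```

```bash
python3 -c "
from h import *
st();rk()"
```

```text
12.95 [0.4046 0.2342 0.1345] [-3.141e+00 -1.000e-03 -3.099e+00] [ 0.3 -0.5  1. ] 0.004 [ 0.52  0.2  -0.33  1.05 -0.    0.48]
rack [-0.0651 -0.0847  0.1345]
```

Emit:
servo_tool([
  [[0.3, 0, 1.0, 0, 1], [0.3, 0, 1.0, 0, 1], [0.2, 0, 1.0, 0, 1], [0.1, 0, 0.8, 0, 1], [0, 0, 0.8, 0, 1], [0, 0, 0.3, 0, 1], [0, 0, 0, 0, 1]],
])

```text
time: 13.82
ee_pos: [0.3965, 0.2341, 0.0862]
tcp_rot: [-3.141, -0.0, -3.099]
force: [0.8, -0.3, -0.3]
grip_width: -0.0
```

```bash
python3 -c "
from h import *
st();rk()"
```

```text
13.82 [0.3965 0.2341 0.0862] [-3.141 -0.    -3.099] [ 0.8 -0.3 -0.3] -0.0 [ 0.53  0.23 -0.42  0.92 -0.    0.49]
rack [-0.0731 -0.0845  0.0862]
```

Emit:
servo_tool([
  [[0, 0, 0.2, 0, 1], [0, 0, 0.2, 0, 1], [0, 0, 0.2, 0, 1], [0, 0, 0, 0, 1]],
])

```text
time: 14.32
ee_pos: [0.3964, 0.2341, 0.0802]
tcp_rot: [-3.141, -0.0, -3.099]
force: [0.2, 0.4, -0.8]
grip_width: 0.002
```

```bash
python3 - <<'E'
from h import *
st();rk()
s=imaging.snapshot('side');b=crop('s',290,80,160,190,3.1,s)
cv2.imwrite('pics/g7.png',b)
E
```

```text
14.32 [0.3964 0.2341 0.0802] [-3.141 -0.    -3.099] [ 0.2  0.4 -0.8] 0.002 [ 0.53  0.24 -0.43  0.9  -0.    0.49]
rack [-0.0732 -0.0845  0.0802]
```

View pics/g7.png

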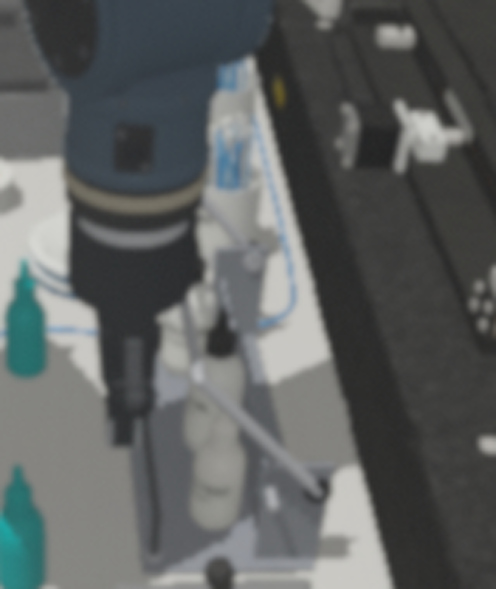

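Picture g7 shows the finger came down in front of the bar, whose right end is still at crop (195,375). I'll work out the bar's angle from that pixel.

```bash
python3 - <<'E'
from h import *
O=np.array([.466,.3216,0]);Rz=Ro.from_euler('z',.0422).as_matrix()
for a in np.arange(.6,1.5,.1):
    p=np.array([.05-.125*np.cos(a),-.136,.08+.125*np.sin(a)]);u=proj('side',O+Rz@p);print(round(a,2),p.round(3),u.round(1),((u-[290,80])*3.1).round())
E
```

```text
0.6 [-0.053 -0.136  0.151] [342.7 212.6] [163. 411.]
0.7 [-0.046 -0.136  0.161] [347.1 208.4] [177. 398.]
0.8 [-0.037 -0.136  0.17 ] [352.2 204.5] [193. 386.]
0.9 [-0.028 -0.136  0.178] [357.7 200.8] [210. 375.]
1.0 [-0.018 -0.136  0.185] [363.7 197.6] [229. 364.]
1.1 [-0.007 -0.136  0.191] [370.1 194.7] [248. 356.]
1.2 [ 0.005 -0.136  0.197] [376.9 192.3] [269. 348.]
1.3 [ 0.017 -0.136  0.2  ] [383.8 190.4] [291. 342.]
1.4 [ 0.029 -0.136  0.203] [390.9 189. ] [313. 338.]
```

Emit:
servo_tool([
  [[0, 0, -4, 0, 1], [0, 0, -4, 0, 1], [0, 0, -4.2, 0, 1], [-1.9, 0, 0, 0, 1], [-1.9, 0, 0, 0, 1], [0, 0, 0, 0, 1], [0, 0, 1.3, 0, 1], [0, 0, 1.3, 0, 1], [0.4, 0, 0.6, 0, 1], [0, 0, 0, 0, 1]],
])

```text
time: 15.62
ee_pos: [0.4292, 0.2352, 0.169]
tcp_rot: [-3.141, -0.002, -3.099]
force: [-0.0, 0.1, 0.3]
grip_width: -0.003
```

```bash
python3 -c "
from h import *
st();rk()"
```

```text
15.62 [0.4292 0.2352 0.169 ] [-3.141e+00 -2.000e-03 -3.099e+00] [-0.   0.1  0.3] -0.003 [ 0.5   0.21 -0.21  1.15  0.    0.46]
rack [-0.0404 -0.0848  0.169 ]
```

Emit:
servo_tool([
  [[0.3, 0, 0.5, 0, 1], [0.4, 0, 0.5, 0, 1], [0.4, 0, 0.6, 0, 1]],
])

```text
time: 16.0
ee_pos: [0.4191, 0.2351, 0.1539]
tcp_rot: [3.142, -0.0, -3.099]
force: [-2.3, -0.8, 2.6]
grip_width: -0.001
```

```bash
python3 - <<'E'
from h import *
st();rk()
s=imaging.snapshot('side');b=crop('s',290,80,160,190,3.1,s)
cv2.imwrite('pics/g8.png',b)
E
```

```text
16.0 [0.4191 0.2351 0.1539] [ 3.142 -0.    -3.099] [-2.3 -0.8  2.6] -0.001 [ 0.51  0.2  -0.26  1.1   0.    0.47]
rack [-0.0505 -0.0844  0.1539]
```

View pics/g8.png

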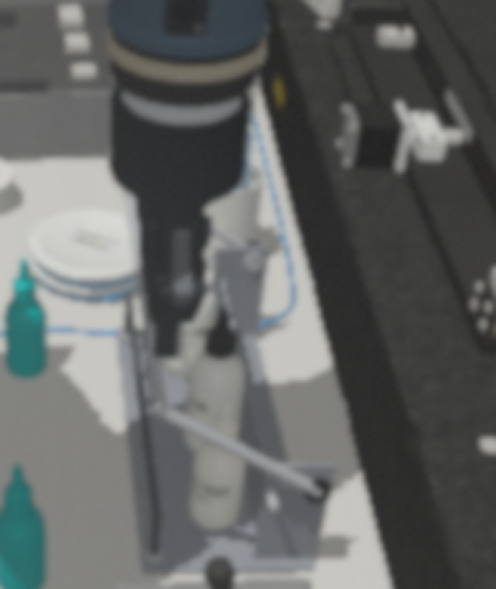

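The bar follows now: its right end is at crop (160,405), which is about 0.6 rad, and the press is 2.6 N. I'll follow the arc down.

Emit:
servo_tool([
  [[0.5, 0, 0.7, 0, 1], [0.4, 0, 0.7, 0, 1], [0.4, 0, 0.8, 0, 1], [0.3, 0, 0.8, 0, 1], [0.2, 0, 0.8, 0, 1], [0.2, 0, 0.8, 0, 1], [0.1, 0, 0.8, 0, 1], [0.1, 0, 0.8, 0, 1]],
])

```text
time: 17.05
ee_pos: [0.3975, 0.2341, 0.0917]
tcp_rot: [-3.141, -0.0, -3.099]
force: [-0.7, 0.0, 0.5]
grip_width: 0.005
```

```bash
python3 -c "
from h import *
st();rk()"
```

```text
17.05 [0.3975 0.2341 0.0917] [-3.141 -0.    -3.099] [-0.7  0.   0.5] 0.005 [ 0.53  0.23 -0.41  0.93 -0.    0.49]
rack [-0.0721 -0.0845  0.0917]
```

Emit:
servo_tool([
  [[0, 0, 0.4, 0, 1], [0, 0, 0.4, 0, 1], [0, 0, 0.3, 0, 1]],
])

```text
time: 17.42
ee_pos: [0.3978, 0.2343, 0.0827]
tcp_rot: [3.141, 0.001, -3.099]
force: [-11.4, -6.5, 46.5]
grip_width: 0.002
```

```bash
python3 -c "
from h import *
st();rk()"
```

```text
17.43 [0.3978 0.2343 0.0827] [ 3.141e+00  1.000e-03 -3.099e+00] [-11.4  -6.5  46.5] 0.002 [ 0.53  0.23 -0.43  0.91  0.    0.49]
rack [-0.0718 -0.0843  0.0827]
```

The stop is reached: 46 N through the fingertips at z 0.083, where the bar's top shut should be at 0.084. I'll retreat straight up, then away.

Emit:
servo_tool([
  [[0, 0, -0.5, 0, 1], [0.3, 0, -1.5, 0, 1], [0.5, 0, -3, 0, 1], [1, 0, -4, 0, 1], [4, 2, -3, 0, 1], [4, 5, 0, 0, 1], [3, 5, 0, 0, 1], [0, 5, 0, 0, 1], [0, 5, 0, 0, 1], [0, 0, 0, 0, 1]],
])

```text
time: 18.68
ee_pos: [0.2611, 0.4505, 0.2005]
tcp_rot: [3.141, 0.0, -3.097]
force: [0.1, -0.0, -0.4]
grip_width: -0.003
```

```bash
python3 - <<'E'
from h import *
st()
s=imaging.snapshot('side');t=imaging.snapshot('top');cv2.imwrite('pics/s9.png',s);cv2.imwrite('pics/t9.png',t)
b=crop('s',310,95,140,175,3.4,s);a=crop('t',232,85,170,110,1.85,t)
I=np.zeros((600,800,3),np.uint8);I[:b.shape[0],:b.shape[1]]=b;I[:a.shape[0],480:480+a.shape[1]]=a
cv2.imwrite('pics/g9.png',I)
O=np.array([.466,.3216,0]);Rz=Ro.from_euler('z',.0422).as_matrix()
for a in (0,.05,.1,.2):
  for y in(.136,-.136):
    p=O+Rz@np.array([.05-.125*np.cos(a),y,.08+.125*np.sin(a)]);u=proj('side',p);v=proj('top',p);print(a,y,u.round(1),((u-[310,95])*3.4).round(),((v-[232,85])*1.85+[480,0]).round())
E
```

```text
18.68 [0.2611 0.4505 0.2005] [ 3.141  0.    -3.097] [ 0.1 -0.  -0.4] -0.003 [ 1.05  0.24 -0.09  1.24  0.    1.  ]
0 0.136 [321.3 162.2] [ 38. 228.] [529. 184.]
0 -0.136 [329.4 240.2] [ 66. 494.] [789. 165.]
0.05 0.136 [321.4 160. ] [ 39. 221.] [527. 183.]
0.05 -0.136 [329.6 237.9] [ 67. 486.] [790. 164.]
0.1 0.136 [321.7 157.9] [ 40. 214.] [526. 182.]
0.1 -0.136 [330.  235.6] [ 68. 478.] [790. 163.]
0.2 0.136 [322.6 153.7] [ 43. 199.] [524. 179.]
0.2 -0.136 [331.2 230.9] [ 72. 462.] [792. 160.]
```

View pics/g9.png

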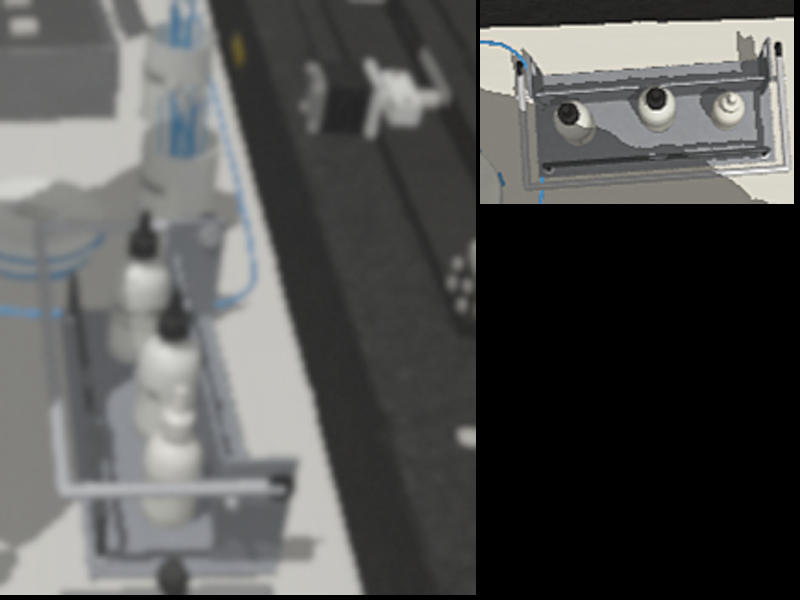

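The last picture shows the bail level and down in front of the row. Its ends are at crop (65,489) and (40,220), against predicted shut positions of (66,494) and (38,228), so within the calibration. All three bottles stand, and the caps at (145,240), (175,310) and (180,425) are as before. The robot is clear, so I'm handing in.

```bash
python3 -c "
from h import *
print(order.hand_in())"
```

```text
the job is handed in; nothing more can be done
None
```

The tipped bottle is standing upright on the rack floor between its neighbours, and the bail is swung forward and down in front of the row. I handed in at about 18.7 s of the 48 s allowed, and no verdict was reported.

- **Bottle:** I gripped the body at 25 N, raised it against the rear plate and moved it about 9 mm sideways towards the middle of the gap. I lowered it until the floor pushed back at about 5 N, then let go. It started about 71 mm from the flux bottle and 96 mm from the oil bottle, not 85 mm from each.
- **Bail:** I pushed the bar forward with the shut fingers, then pressed it down. My first press came down in front of the bar and missed it, touching nothing, so I repeated it.
- **Last checks:**
  - All three bottles stand in the final picture, and the neighbours' caps look where they were, judged by eye. A numeric before/after check of the cap positions found nothing to compare.
  - The bar met its stop at tool height z 0.083 m, where 0.084 m was expected. The picture puts it at roughly 0 to 0.05 rad, within the calibration error.
- **Forces:** the fingertip force reached about 46 N for a moment at the bail stop. That is under the 120 N wrist limit. The 40 N limit is for the arm and gripper body, and I took it not to cover the fingertips. The highest other force I read was about 26 N, while the bottle pressed on the rear plate.

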